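# Start the brew timer and post the brewing sign

## Robot

A 6-joint arm with a two-finger parallel gripper is mounted at the origin on the work surface. World frame = base frame: x ahead of the robot, y to its left, z up, the work surface at z = 0. Lengths are in mm, angles in rad, forces in N, time in s.
With the tool pointing down it reaches from about 400 to 925 mm from the base axis. Payload 3.4 kg.
Tool frame: the origin (TCP) lies at the centre of the arm's flange, where the gripper is bolted on; the fingertips stand 173 mm ahead of it and the grasp point (between the pads) lies 155 mm ahead of it; z points along the fingers, y is the line along which they close (so a half turn about z gives the same grasp; the last joint's range is limited). The gripper opens to 85 mm and grips with 20 to 120 N. Pads are 22 mm wide; open, the fingers measure 114 mm over their backs; the gripper's body (76 mm by 85 mm) begins 54 mm behind the grasp point. The pads swing forward as they close: fully open they stand 13 mm farther back than shut.
Start: joints at [1.123, 0.307, 1.506, -0, 1.328, -0.073], TCP at [210.523, 535.082, 404.705] pointing down, gripper open.
Joint ranges: [-3.12, 3.12], [-1.05, 2.28], [0.14, 2.33], [-1.42, 4.57], [0.1, 2.73], [-2.68, 2.68]. Speed limits (rad/s): [2.57, 2.57, 3.14, 3.14, 3.14, 3.14].

## Interface

Orientations are given as [roll, pitch, yaw] about the fixed x, y, z axes, in that order (R = Rz(yaw) Ry(pitch) Rx(roll)).
In Python, from cell import bot, imaging, order gives the robot as it stands.
- The arm moves only by the tool step_arm, never from a script. Its argument "moves" is a list of rows, each a list of 2 entries, a list of its own where there are three numbers: the shift along the world's x, y, z in units of 40 cm (1.0 is 40 cm), then the turn, a rotation vector about the world's x, y, z in units of 90 degrees (1.0 is 90 degrees). In form: [[[x, y, z], [wx, wy, wz]], ...]. A call has 1 to 8 rows; each row is the pose to reach, as a shift and turn from the pose commanded when the call began; what a row does not reach only later rows make up. A row lasts 1/12 s, in which the tool goes at most 41.7 mm and 7.16 degrees, less where a joint would pass 70% of its speed; a pose out of reach is approached as far as the arm can. A call with a number of a shift or a turn outside -1 to 1 is refused whole. A call with a gripper value outside its range is refused whole. "grip" is the opening, from -1 (shut) to 1 (fully open), set as the call begins (left out, the last holds). The fingers move at their own pace and stop on an object; "squeeze" is the grip in N (left out, the last holds). Time passes only in rows, so rows that repeat a pose let the fingers close. It gives the time, the measured TCP pose, the force, the opening and the grip force at its end, in the units of the state.
- bot.state(): the state, without advancing time (a new reading comes with each control period).
- imaging.capture(name): name is "scene" or "top" or "wrist"; returns a dict with "img" (480x640x3 uint8, red, green, blue), "z_map" (480x640 float32, mm along the optical axis (not along the pixel's ray), 0 where there is no reading), "fx", "fy", "cx", "cy" (pixels), "pose" (4x4, takes a point from camera to world coordinates); the wrist camera has in their place "hand_eye" (4x4, takes a point from camera to tool coordinates, whose origin is the TCP and whose axes are the flange's). Camera axes: x right, y up, looking along -z (the intrinsics and any distortion apply to the point x, -y, -z); pixel columns grow to the right and rows downward; lengths in mm; the calibration is good to about 2 mm. The wrist camera is an equidistant fisheye: a pixel r from the principal point sees the ray r / f radians off the axis. A picture is of the moment at which its call begins: read the wrist's pose just before it.
- order.job_done(): hands the job in; it is judged then, once.
The state is a dict: "time": time; "q": joint angles; "qvel": joint speeds; "joint_torque": joint torques, N m; "position": TCP position; "tool_rot": TCP orientation; "contact_force": force on the tool from outside, world axes, zero at the start; "torque": the same for the moment, N m; "grip_width": opening from 0.0 (shut) to 1.0 (fully open); "gripper_force": force on a finger pad.
Only numpy, scipy, OpenCV 4.12 (cv2) and the standard library are available. Lean on these libraries where they do the work, as an engineer would, in place of code of your own. Each camera call takes 0.05 s, during which the arm holds its last target. There are 200 camera calls.

## Task

A batch of coffee has just been set to brew: wind the bench timer's brass key clockwise (seen from above), in as many part turns as you need, until its red pointer stands in the green sector of the dial. Then show that the batch is running: hook the red cup sign onto the rail at the yellow band, slide it along the rail, still hooked on, to the green band, and leave it hanging there. Leave the mug, cup, canisters, scoop and bowl where they are.

Things in the scene. Friction and masses are not known exactly. Their poses are not given: they have to be found in the camera images.
- key (a joint): winding angle of the timer's key in rad; 0 = unwound stop, grows clockwise seen from above, stop at 6.0. A spring makes it stiffer as it is wound (0.09 N m at first, 0.16 N m near the end); a brake holds it wherever it is let go
- sector (a joint): angle of the green sector on the dial in rad, measured like the key: the pointer stands at the sector's middle when key equals sector; the sector reaches 0.25 either side. It cannot be touched
- timer: black round bench timer, fixed to the counter, 148 mm across, white dial on top 55 mm above the counter; origin under its centre. Its x axis points to where the pointer stands when the key is at 0
- key_grip (a point): middle of the brass butterfly key on the timer: an upright flat blade 66 mm long, 10 mm thick, 34 mm high (73 to 107 mm above the counter), turning about the timer's vertical axis. This point is on that axis, 90 mm above the counter. Its x axis points along the blade towards the pointer's tip, its y axis across the 10 mm thickness
- pointer_tip (a point): tip of the flat red pointer turning with the key just over the white dial, 60 mm from the key's axis; not touchable
- green_sector (a point): middle of the green sector on the dial, 60 mm from the key's axis
- sign: loose red cup sign with a hook, 0.26 kg, upright on the counter. Origin on its underside, below the hook's middle; x axis = the side with the hook's lip, y along the width. Foot: dark plate 80 x 90 x 10 mm, x from -29 to +51 mm. Red plate 6 mm thick, 90 mm wide, at x = -26 mm, up to z = 87 mm. Overall height 177 mm
- hook_inside (a point): inside top of the steel hook, 128 mm above the sign's origin; lies 8 mm above the rail's axis when the sign hangs. Hook 24 mm wide in y: stem at x = -28 to -20 mm, roof-shaped crown over x = 0, lip at x = +23 to +29 mm with its lower end at z = 102 mm. Open between lip and foot: the rail enters from the sign's +x side under the lip, then the sign is lowered onto it
- sign_tab (a point): middle of the black grip tab on top of the sign's hook, 157 mm above the sign's origin; tab 14 mm in x, 34 mm in y, z = 137 to 177 mm
- rail_mid (a point): middle of the fixed steel rail: round bar 14 mm in diameter, 440 mm long along this frame's y axis, its axis 220 mm above the counter, on a 18 mm post with a 70 mm round foot at each end. Its x axis points away from the robot side
- yellow_band: middle of the 70 mm long yellow band round the rail (on the rail's axis); flush
- green_band: middle of the 44 mm long green band round the rail (on the rail's axis); flush, near the other end of the rail
- mug: bystander: blue mug, 76 mm across, 85 mm high, origin under its centre
- cup: bystander: white plastic cup, 72 mm across, 85 mm high
- red_canister: bystander: red jar, 70 mm across, 130 mm high
- blue_canister: bystander: blue jar, 70 mm across, 130 mm high
- scoop: bystander: green plastic spoon 170 mm long, lying on the counter
- bowl: bystander: white bowl, 120 mm across, 50 mm high

How it is judged:
By the outcome, as a careful person would: the job done as asked, in the order asked, and still so for the second after the job is handed in, with the robot touching nothing.
It also fails if it takes over 72 s, if anything falls off the work surface, if the arm or the gripper's body presses on something with over 40 N, if the wrist force passes 120 N, or if a joint passes its speed limit or range.

## Working session

There is one attempt and no reset: what is moved stays moved. The work goes in short steps, Python scripts to look and compute and a tool call to move; the robot and the scene stay as the last step left them, time stands still between calls to the robot, and variables do not carry over. Pictures are saved under pics/ and viewed, at most 10 in all, crops included, and the job is handed in when it is done.

Besides the shell and the picture viewer there is one more tool, called after "Call:" in YAML: its name, and indented under it one key for each argument. step_arm: Moves the arm, as the interface text tells. Shifts and turns lie within -1 to 1; 1 stands for 40 cm of shift or 90 degrees of turn. Its arguments: {"type":"object","properties":{"moves":{"type":"array"},"grip":{"type":"number"},"squeeze":{"type":"number"}},"required":["moves"]}

```bash
ls; mkdir -p pics
python3 - <<'E'
from cell import bot, imaging
import cv2,numpy as np,pickle
print(bot.state())
d={}
for n in("scene","top"):
    c=imaging.capture(n); d[n]=c
    cv2.imwrite(f"pics/{n}0.png",c["img"][:,:,::-1])
    print(n,c["fx"],c["fy"],c["cx"],c["cy"],np.round(c["pose"],3).tolist(),[k for k in c])
pickle.dump(d,open("d0.pkl","wb"))
E
```

```text
pics
{'time': 0.0, 'q': array([ 1.12251185e+00,  3.07560322e-01,  1.50765925e+00, -1.69007474e-05,
        1.32838658e+00, -7.34689707e-02]), 'qvel': array([ 0.00216431,  0.00084028,  0.00095685,  0.00160666, -0.00095954,
        0.00024909]), 'joint_torque': array([-4.03583923e-03, -4.57568765e+01, -2.51915181e+01, -2.50083576e-04,
        1.31878533e-02,  3.43758745e-05]), 'position': array([210.37042034, 534.77183116, 403.79327347]), 'tool_rot': array([-3.13958338e+00, -1.31442309e-04,  2.76678109e+00]), 'contact_force': array([-0.06968927, -0.26323188, -0.36921092]), 'torque': array([-0.00061321, -0.05688266,  0.02005539]), 'gripper_force': 0.0, 'grip_width': 1.0020174741587191}
scene 441.7880675566281 441.7880675566281 320.8210163451123 236.87785747560844 [[-0.348, -0.687, 0.638, 1267.929], [0.937, -0.267, 0.224, 262.687], [0.016, 0.676, 0.737, 945.19], [0.0, 0.0, 0.0, 1.0]] ['img', 'z_map', 'fx', 'fy', 'cx', 'cy', 'pose']
top 559.8736719397981 559.8736719397981 318.51290399703817 235.81601514851647 [[-0.021, 0.979, -0.202, 342.081], [-1.0, -0.021, 0.001, 18.357], [-0.003, 0.202, 0.979, 1434.457], [0.0, 0.0, 0.0, 1.0]] ['img', 'z_map', 'fx', 'fy', 'cx', 'cy', 'pose']
```

View pics/scene0.png

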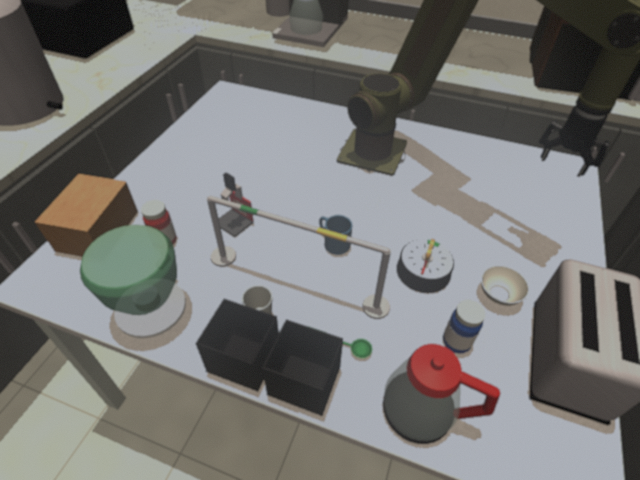

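View pics/top0.png

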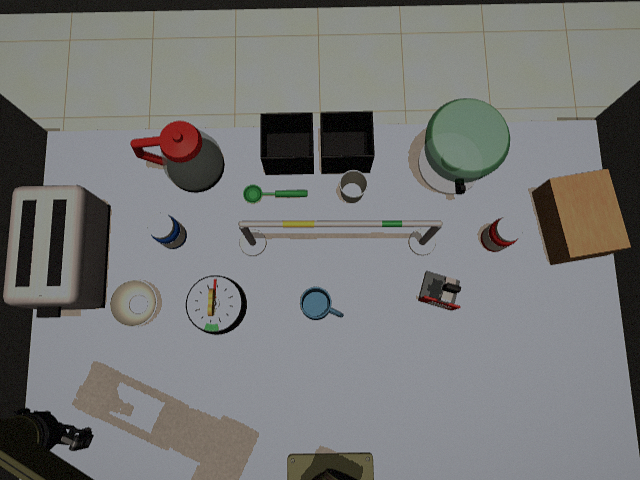

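The top view shows the timer at about (215,304), with its red pointer near (214,285) and the green sector near (211,327). The rail runs from (242,223) to (438,223), with the yellow band at (298,224) and the green band at (392,223). The sign is at about (438,290) and the mug at (316,303). Next I'll turn these into world positions.

```bash
cat > h.py <<'E'
import numpy as np,cv2
def ray(c,u,v):
    P=np.asarray(c["pose"]); d=np.array([(u-c["cx"])/c["fx"],-(v-c["cy"])/c["fy"],-1.0])
    return P[:3,3],P[:3,:3]@d
def plane(c,u,v,z):
    o,d=ray(c,u,v); return o+d*(z-o[2])/d[2]
def mask(img,lo,hi):
    return cv2.inRange(cv2.cvtColor(np.ascontiguousarray(img),cv2.COLOR_RGB2HSV),lo,hi)
def blobs(m,roi,z,c,amin=4):
    x0,y0,x1,y1=roi; n,l,s,ce=cv2.connectedComponentsWithStats(m[y0:y1,x0:x1])
    return [(int(s[i,4]),np.round(ce[i]+[x0,y0],1).tolist(),np.round(plane(c,*(ce[i]+[x0,y0]),z),1).tolist()) for i in range(1,n) if s[i,4]>=amin]
def cloud(c,roi):
    x0,y0,x1,y1=roi; v,u=np.mgrid[y0:y1,x0:x1]; Z=c["z_map"][y0:y1,x0:x1]
    p=np.stack([(u-c["cx"])/c["fx"]*Z,-(v-c["cy"])/c["fy"]*Z,-Z],-1)
    P=np.asarray(c["pose"]); return p@P[:3,:3].T+P[:3,3], Z>0
E
python3 - <<'E'
import pickle,numpy as np,cv2
from h import *
d=pickle.load(open("d0.pkl","rb")); t=d["top"]; s=d["scene"]
G=((40,80,40),(85,255,255));Y=((20,90,60),(34,255,255));R1=((0,140,60),(8,255,255))
roi=(180,265,255,345)
for n,h,z in(("g",G,55),("key",Y,107),("r",R1,57)): print(n,blobs(mask(t["img"],*h),roi,z,t))
pc,ok=cloud(t,roi); m=ok&(pc[...,2]>48)&(pc[...,2]<64)
p=cv2.convexHull(pc[m][:,:2].astype(np.float32)); print("timer",cv2.minEnclosingCircle(p),np.median(pc[m][:,2]))
k=ok&(pc[...,2]>95); q=pc[k]; print("key",q.mean(0),len(q),q[:,2].max())
# rail
roi=(230,205,455,240); pc,ok=cloud(t,roi); m=ok&(pc[...,2]>205)&(pc[...,2]<240); q=pc[m]
print("rail",len(q),q[:,1].min(),q[:,1].max(),q[:,2].max()); f=np.polyfit(q[:,1],q[:,0],1); print(f,np.polyval(f,[200,0,-200]))
for n,h in(("y",Y),("g",G)): print(n,blobs(mask(t["img"],*h),roi,224,t)); print(n,blobs(mask(s["img"],*h),(200,190,400,260),222,s))
pc,ok=cloud(t,(405,255,475,320))
for a,b in((5,20),(60,92),(100,180),(140,180)):
    q=pc[ok&(pc[...,2]>a)&(pc[...,2]<b)]
    if len(q)>3: print("sign",a,b,len(q),q.mean(0).round(1),q[:,2].max(),[np.round(v,3) for v in cv2.minAreaRect(q[:,:2].astype(np.float32))])
b=[]
for n,(x,y,X,Yy),s_,e in(("top",(175,260,260,350),5,t),("top",(405,260,475,320),5,t),("scene",(200,160,280,250),5,s)):
    b.append(cv2.resize(e["img"][y:Yy,x:X,::-1],None,fx=5,fy=5,interpolation=cv2.INTER_CUBIC)[:500,:])
hmx=max(i.shape[0] for i in b); im=np.hstack([cv2.copyMakeBorder(i,0,hmx-i.shape[0],0,0,0) for i in b]); im=cv2.resize(im,None,fx=800/im.shape[1],fy=800/im.shape[1]); cv2.imwrite("pics/crop1.png",im)
E
```

```text
g [(84, [211.2, 327.2], [405.5, 282.8, 55.0])]
key [(90, [209.8, 301.2], [463.7, 277.3, 107.0])]
r [(25, [214.6, 286.0], [505.6, 275.9, 57.0])]
timer ((464.3786315917969, 277.18695068359375), 71.03328704833984) 56.34547589777344
key [463.99550652 277.23171311 104.28253735] 141 113.49105174157307
rail 1364 -258.90595970362665 195.85635948391044 234.66340907170797
[1.83161327e-02 6.19654325e+02] [623.31755201 619.65432546 615.99109892]
y [(186, [298.0, 223.5], [620.9, 62.0, 224.0])]
y [(153, [331.7, 233.7], [623.6, 62.0, 222.0])]
g [(120, [391.5, 223.5], [616.4, -145.3, 224.0])]
g [(54, [247.9, 208.9], [620.0, -148.3, 222.0])]
sign 5 20 714 [ 497.5 -277.1    9.2] 19.107000533256496 [array([ 498.261, -291.584]), array([177.829, 164.464]), np.float64(88.146)]
sign 60 92 129 [ 453.3 -273.5   80.5] 90.8225001205135 [array([ 454.59, -274.75]), array([89.928,  8.597]), np.float64(72.748)]
sign 100 180 336 [ 475.8 -280.8  143.3] 179.7886483290256 [array([ 479.261, -283.502]), array([34.926, 58.552]), np.float64(72.128)]
sign 140 180 134 [ 477.7 -281.   169.6] 179.7886483290256 [array([ 478.754, -283.304]), array([34.92 , 14.965]), np.float64(72.872)]
```

View pics/crop1.png

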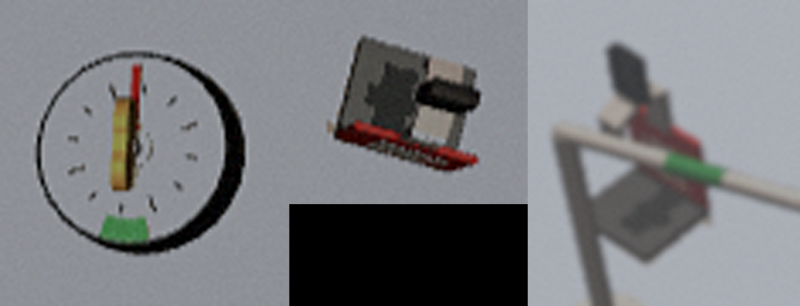

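The crop shows the blade upright in the view, along world x, with the pointer at about 0 and the green sector almost opposite. The sign has its plate on the robot side and its foot towards the rail. The turn needed is about 3.2 rad clockwise. With the wrist at yaw 3.11, that fits in one grip, because q6 only goes from -1.0 to about 2.2.

Call:
step_arm:
  moves:
    - [[0.635, -0.645, -0.187], [0, 0, 0.218]]
    - [[0.635, -0.645, -0.187], [0, 0, 0.218]]
    - [[0.635, -0.645, -0.187], [0, 0, 0.218]]
    - [[0.635, -0.645, -0.187], [0, 0, 0.218]]
    - [[0.635, -0.645, -0.187], [0, 0, 0.218]]
    - [[0.635, -0.645, -0.187], [0, 0, 0.218]]
    - [[0.635, -0.645, -0.187], [0, 0, 0.218]]
    - [[0.635, -0.645, -0.187], [0, 0, 0.218]]
  grip: 1
  squeeze: 60

```text
time: 0.77
position: [436.9, 304.3, 337.7]
tool_rot: [-3.141, -0.0, 3.109]
contact_force: [1.6, 0.8, -0.8]
grip_width: 1.001
gripper_force: 0.0
```

Call:
step_arm:
  moves:
    - [[0.062, -0.064, -0.05], [0, 0, 0]]
    - [[0.062, -0.064, -0.05], [0, 0, 0]]
    - [[0.062, -0.064, -0.05], [0, 0, 0]]
    - [[0.062, -0.064, -0.05], [0, 0, 0]]

```text
time: 1.1
position: [460.7, 280.2, 317.8]
tool_rot: [-3.141, -0.002, 3.108]
contact_force: [-0.2, 0.1, -0.2]
grip_width: 0.998
gripper_force: 0.0
```

Run:
```python
from cell import bot, imaging
import cv2,numpy as np,pickle
from h import *
from scipy.spatial.transform import Rotation as Ro
s=bot.state(); print(s["position"],s["tool_rot"],s["q"])
c=imaging.capture("wrist"); pickle.dump((s,c),open("w.pkl","wb")); cv2.imwrite("pics/w1.png",c["img"][:,:,::-1])
R=Ro.from_euler("xyz",s["tool_rot"]).as_matrix(); H=np.asarray(c["hand_eye"]); print(H.round(2).tolist())
def wpl(u,v,z):
    x,y=(u-c["cx"])/c["fx"],(v-c["cy"])/c["fy"]; r=np.hypot(x,y); k=np.sin(r)/max(r,1e-9)
    d=R@H[:3,:3]@np.array([x*k,-y*k,-np.cos(r)]); o=R@H[:3,3]+s["position"]; return (o+d*(z-o[2])/d[2]).round(1)
for n,h,z in(("g",((40,80,40),(85,255,255)),55),("key",((20,90,60),(34,255,255)),107),("r",((0,140,60),(8,255,255)),57)):
    m=mask(c["img"],*h); n_,l,st,ce=cv2.connectedComponentsWithStats(m)
    for i in range(1,n_):
        if st[i,4]>60: print(n,st[i],ce[i].round(),wpl(*ce[i],z))
```

```text
[460.70012464 280.22329858 317.84268604] [-3.14138143e+00 -1.70905980e-03  3.10798415e+00] [ 4.67893568e-01  3.40407991e-01  1.70016723e+00  7.13140106e-04
  1.10261770e+00 -1.06961676e+00]
[[-0.0, 0.96, 0.28, 69.53], [1.0, 0.0, 0.0, -0.1], [0.0, 0.28, -0.96, 32.58], [0.0, 0.0, 0.0, 1.0]]
g [ 292  153   55   29 1245] [319. 166.] [408.7 281.2  55. ]
g [137 461  13  12  88] [142. 466.] [693.1  87.3  55. ]
```

View pics/w1.png

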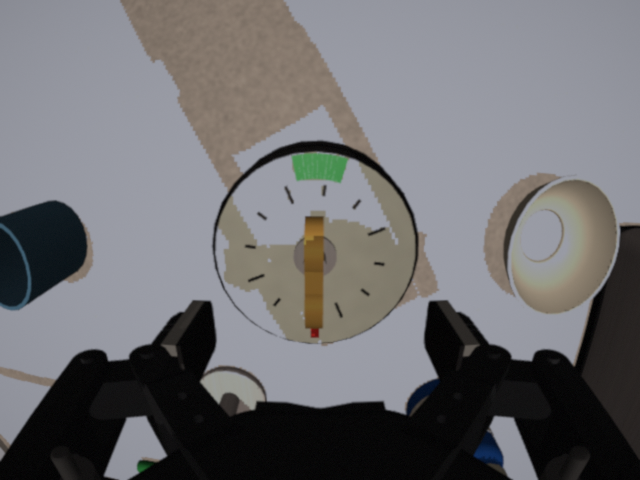

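The wrist view shows the blade at column 314, parallel to the tool's x axis and near mid-gripper (319). The green sector is at (319,166), almost opposite the pointer tip at (314,333). Going down.

Call:
step_arm:
  moves:
    - [[0, 0, -0.09], [0, 0, 0]]
    - [[0, 0, -0.13], [0, 0, 0]]
    - [[0, 0, -0.13], [0, 0, 0]]
    - [[0, 0, -0.13], [0, 0, 0]]

```text
time: 1.48
position: [459.8, 281.4, 266.2]
tool_rot: [-3.141, -0.001, 3.111]
contact_force: [0.0, -0.2, 0.7]
grip_width: 0.998
gripper_force: 0.0
```

Call:
step_arm:
  moves:
    - [[0.011, -0.01, 0], [0, 0, 0]]
    - [[0.011, -0.01, -0.05], [0, 0, 0]]
    - [[0.011, -0.01, -0.05], [0, 0, 0]]
    - [[0.011, -0.01, -0.05], [0, 0, 0]]

```text
time: 1.82
position: [465.3, 276.5, 247.0]
tool_rot: [3.142, 0.0, 3.11]
contact_force: [0.7, 0.1, 0.3]
grip_width: 1.0
gripper_force: 0.0
```

Call:
step_arm:
  moves:
    - [[0, 0, 0], [0, 0, 0]]
    - [[0, 0, 0], [0, 0, 0]]
    - [[0, 0, 0], [0, 0, 0]]
    - [[0, 0, 0], [0, 0, 0]]
    - [[0, 0, 0], [0, 0, 0]]
    - [[0, 0, 0], [0, 0, 0]]
    - [[0, 0, 0], [0, 0, 0]]
    - [[0, 0, 0], [0, 0, 0]]
  grip: -1
  squeeze: 60

```text
time: 2.48
position: [465.3, 276.6, 246.7]
tool_rot: [3.141, 0.0, 3.109]
contact_force: [-0.9, 1.6, 4.4]
grip_width: 0.108
gripper_force: 58.7
```

Call:
step_arm:
  moves:
    - [[0, 0, 0], [0, 0, -0.07]]
    - [[0, 0, 0], [0, 0, -0.14]]
    - [[0, 0, 0], [0, 0, -0.21]]
    - [[0, 0, 0], [0, 0, -0.28]]
    - [[0, 0, 0], [0, 0, -0.35]]
    - [[0, 0, 0], [0, 0, -0.42]]
    - [[0, 0, 0], [0, 0, -0.5]]
    - [[0, 0, 0], [0, 0, -0.5]]

```text
time: 3.15
position: [465.3, 276.6, 246.7]
tool_rot: [3.141, -0.0, 2.321]
contact_force: [-1.6, 0.9, 4.8]
grip_width: 0.108
gripper_force: 59.3
```

Turned 45°. The forces are small, so I'll continue.

Call:
step_arm:
  moves:
    - [[0, 0, 0], [0, 0, -0.07]]
    - [[0, 0, 0], [0, 0, -0.14]]
    - [[0, 0, 0], [0, 0, -0.21]]
    - [[0, 0, 0], [0, 0, -0.28]]
    - [[0, 0, 0], [0, 0, -0.35]]
    - [[0, 0, 0], [0, 0, -0.42]]
    - [[0, 0, 0], [0, 0, -0.49]]
    - [[0, 0, 0], [0, 0, -0.56]]

```text
time: 3.82
position: [465.3, 276.5, 246.7]
tool_rot: [3.141, -0.0, 1.443]
contact_force: [-2.0, 0.5, 5.4]
grip_width: 0.107
gripper_force: 59.7
```

Call:
step_arm:
  moves:
    - [[0, 0, 0], [0, 0, -0.07]]
    - [[0, 0, 0], [0, 0, -0.14]]
    - [[0, 0, 0], [0, 0, -0.21]]
    - [[0, 0, 0], [0, 0, -0.28]]
    - [[0, 0, 0], [0, 0, -0.35]]
    - [[0, 0, 0], [0, 0, -0.42]]
    - [[0, 0, 0], [0, 0, -0.49]]
    - [[0, 0, 0], [0, 0, -0.56]]

```text
time: 4.48
position: [465.3, 276.6, 246.7]
tool_rot: [-3.141, -0.0, 0.563]
contact_force: [-1.6, -0.3, 5.9]
grip_width: 0.107
gripper_force: 59.9
```

Call:
step_arm:
  moves:
    - [[0, 0, 0], [0, 0, -0.07]]
    - [[0, 0, 0], [0, 0, -0.14]]
    - [[0, 0, 0], [0, 0, -0.21]]
    - [[0, 0, 0], [0, 0, -0.28]]
    - [[0, 0, 0], [0, 0, -0.35]]
    - [[0, 0, 0], [0, 0, -0.41]]
    - [[0, 0, 0], [0, 0, -0.41]]
    - [[0, 0, 0], [0, 0, -0.41]]

```text
time: 5.15
position: [465.3, 276.6, 246.7]
tool_rot: [-3.141, -0.0, -0.076]
contact_force: [-2.2, 1.4, 5.5]
grip_width: 0.108
gripper_force: 58.9
```

Call:
step_arm:
  moves:
    - [[0, 0, 0], [0, 0, 0]]
    - [[0, 0, 0], [0, 0, 0]]
    - [[0, 0, 0], [0, 0, 0]]
    - [[0, 0, 0], [0, 0, 0]]
    - [[0, 0, 0], [0, 0, 0]]
    - [[0, 0, 0], [0, 0, 0]]
  grip: 1

```text
time: 5.65
position: [465.3, 276.3, 246.1]
tool_rot: [3.141, 0.0, -0.079]
contact_force: [0.3, -0.1, -1.2]
grip_width: 0.945
gripper_force: 0.0
```

Call:
step_arm:
  moves:
    - [[0, 0, 0.1], [0, 0, 0]]
    - [[0, 0, 0.2], [0, 0, 0]]
    - [[0, 0, 0.3], [0, 0, 0]]
    - [[0, 0, 0.38], [0, 0, 0]]
    - [[0, 0, 0.38], [0, 0, 0]]
    - [[0, 0, 0.38], [0, 0, 0]]
    - [[0, 0, 0.38], [0, 0, 0]]

```text
time: 6.23
position: [464.8, 276.1, 397.8]
tool_rot: [3.141, 0.001, -0.079]
contact_force: [-0.4, -1.1, -0.3]
grip_width: 0.999
gripper_force: 0.0
```

Run:
```python
from cell import bot, imaging
import cv2,numpy as np,pickle
s=bot.state(); print(s["position"],s["tool_rot"])
c=imaging.capture("wrist"); a=c["img"][:,:,::-1]; cv2.imwrite("pics/w2.png",a)
```

```text
[464.81383255 276.13266549 397.76752954] [ 3.14114988e+00  7.10247686e-04 -7.93312721e-02]
```

View pics/w2.png

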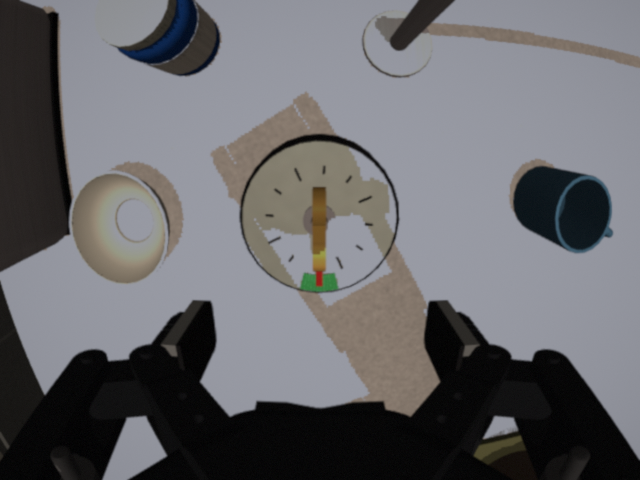

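The pointer tip at (319,278) stands in the middle of the green sector at (319,282), so the timer is done. Now I'll move to the sign.

Call:
step_arm:
  moves:
    - [[0.01, -0.1, 0.02], [0, 0, 0.07]]
    - [[0.01, -0.2, 0.02], [0, 0, 0.14]]
    - [[0.01, -0.3, 0.02], [0, 0, 0.21]]
    - [[0.01, -0.4, 0.02], [0, 0, 0.28]]
    - [[0.01, -0.5, 0.02], [0, 0, 0.35]]
    - [[0.01, -0.6, 0.02], [0, 0, 0.42]]
    - [[0.01, -0.7, 0.02], [0, 0, 0.49]]
    - [[0.01, -0.7, 0.02], [0, 0, 0.56]]

```text
time: 6.95
position: [468.5, -7.2, 404.2]
tool_rot: [-3.14, 0.004, 0.8]
contact_force: [-0.2, -0.6, 0.1]
grip_width: 0.998
gripper_force: 0.0
```

Call:
step_arm:
  moves:
    - [[0.01, -0.1, 0], [0, 0, 0.07]]
    - [[0.02, -0.2, 0], [0, 0, 0.14]]
    - [[0.02, -0.3, 0], [0, 0, 0.21]]
    - [[0.02, -0.4, 0], [0, 0, 0.28]]
    - [[0.02, -0.5, 0], [0, 0, 0.299]]
    - [[0.02, -0.6, 0], [0, 0, 0.299]]
    - [[0.02, -0.68, 0], [0, 0, 0.299]]
    - [[0.02, -0.68, 0], [0, 0, 0.299]]

```text
time: 7.62
position: [477.2, -281.7, 403.8]
tool_rot: [-3.14, 0.003, 1.262]
contact_force: [1.1, -0.9, 0.5]
grip_width: 1.003
gripper_force: 0.0
```

Call:
step_arm:
  moves:
    - [[0, 0, 0], [0, 0, 0]]
    - [[0, 0, 0], [0, 0, 0]]

```text
time: 7.78
position: [476.7, -275.3, 404.2]
tool_rot: [-3.137, -0.002, 1.266]
contact_force: [0.4, 0.2, -0.0]
grip_width: 1.002
gripper_force: 0.0
```

```bash
cat >> h.py <<'E'
from scipy.spatial.transform import Rotation as Ro
def wcloud(s,c):
    R=Ro.from_euler("xyz",s["tool_rot"]).as_matrix(); H=np.asarray(c["hand_eye"])
    v,u=np.mgrid[0:480,0:640]; x,y=(u-c["cx"])/c["fx"],(v-c["cy"])/c["fy"]; r=np.maximum(np.hypot(x,y),1e-9)
    Z=c["z_map"]; k=np.tan(r)/r; p=np.stack([x*k*Z,-y*k*Z,-Z],-1)
    return (p@H[:3,:3].T+H[:3,3])@R.T+s["position"],Z>0
E
python3 - <<'E'
from cell import bot, imaging
import cv2,numpy as np
from h import *
s=bot.state(); print(s["position"],s["tool_rot"],s["q"])
c=imaging.capture("wrist"); cv2.imwrite("pics/w3.png",c["img"][:,:,::-1])
p,ok=wcloud(s,c); near=ok&(np.hypot(p[...,0]-479,p[...,1]+283)<75)
for a,b in((8,12),(84,90),(125,160),(165,185),(174,180)):
    q=p[near&(p[...,2]>a)&(p[...,2]<b)]
    if len(q)>5: print(a,b,len(q),q.mean(0).round(1),[np.round(v,2) for v in cv2.minAreaRect(q[:,:2].astype(np.float32))])
E
```

```text
[ 476.70576655 -275.25455309  404.20866329] [-3.13719936e+00 -2.01752760e-03  1.26582925e+00] [-6.00615146e-01  2.74411076e-01  1.55605226e+00  6.71648388e-04
  1.31591988e+00 -2.95823401e-01]
8 12 2740 [ 497.2 -277.     8.7] [array([ 493.06, -288.47]), array([88.02, 73.98]), np.float64(72.14)]
84 90 416 [ 458.8 -269.1   85.1] [array([ 457.6 , -277.51]), array([88.86,  8.82]), np.float64(72.17)]
125 160 1398 [ 481.1 -281.6  131.4] [array([ 479.05, -281.84]), array([30.04, 49.35]), np.float64(71.84)]
165 185 1363 [ 481.1 -282.8  174.5] [array([ 480.82, -284.53]), array([33.54, 13.64]), np.float64(72.49)]
174 180 1088 [ 480.7 -284.1  175.1] [array([ 480.57, -284.31]), array([33.28, 12.99]), np.float64(72.45)]
```

View pics/w3.png

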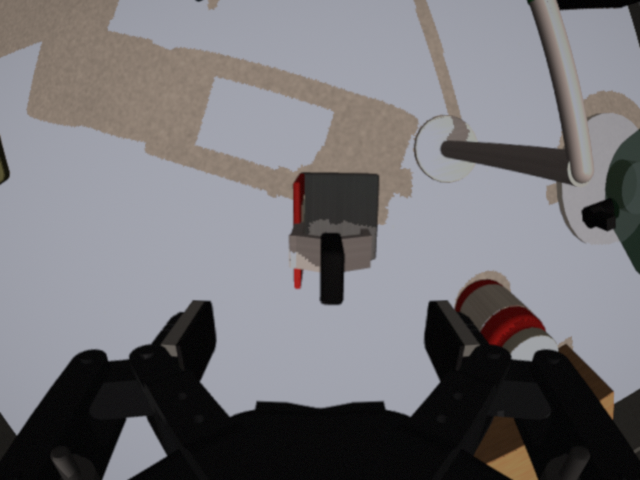

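The wrist view shows the tab top at (332,268), lined up with the fingers, and the red plate to its left. Going down over the tab.

Call:
step_arm:
  moves:
    - [[0.009, -0.022, -0.06], [0, 0, 0]]
    - [[0.009, -0.022, -0.12], [0, 0, 0]]
    - [[0.009, -0.022, -0.18], [0, 0, 0]]
    - [[0.009, -0.022, -0.215], [0, 0, 0]]
    - [[0.009, -0.022, -0.215], [0, 0, 0]]
    - [[0.009, -0.022, -0.215], [0, 0, 0]]

```text
time: 8.33
position: [480.8, -282.7, 319.6]
tool_rot: [-3.139, -0.001, 1.269]
contact_force: [-0.1, -0.2, 0.8]
grip_width: 1.003
gripper_force: 0.0
```

Call:
step_arm:
  moves:
    - [[0, -0.002, -0.008], [0, 0, 0]]
    - [[0, -0.002, -0.008], [0, 0, 0]]
    - [[0, -0.002, -0.008], [0, 0, 0]]
    - [[0, -0.002, -0.008], [0, 0, 0]]
    - [[0, -0.002, -0.008], [0, 0, 0]]
    - [[0, -0.002, -0.008], [0, 0, 0]]
    - [[0, -0.002, -0.008], [0, 0, 0]]
    - [[0, -0.002, -0.008], [0, 0, 0]]
  grip: -1
  squeeze: 60

```text
time: 9.0
position: [480.8, -285.3, 317.4]
tool_rot: [3.141, 0.0, 1.267]
contact_force: [-1.4, 0.8, 2.5]
grip_width: 0.153
gripper_force: 61.6
```

Call:
step_arm:
  moves:
    - [[0, 0, 0.05], [0, 0, 0]]
    - [[0, 0, 0.1], [0, 0, 0]]
    - [[0, 0, 0.2], [0, 0, 0]]
    - [[0, 0, 0.3], [0, 0, 0]]
    - [[0, 0, 0.35], [0, 0, 0]]
    - [[0, 0, 0.35], [0, 0, 0]]
    - [[0, 0, 0.35], [0, 0, 0]]
    - [[0, 0, 0.35], [0, 0, 0]]

```text
time: 9.67
position: [480.2, -284.8, 455.0]
tool_rot: [-3.138, -0.001, 1.267]
contact_force: [-0.4, 0.4, -3.6]
grip_width: 0.152
gripper_force: 60.6
```

The sign is gripped and lifted. I'll carry it towards the yellow band on the robot side of the rail, turning it square to the rail.

Call:
step_arm:
  moves:
    - [[0.01, 0.07, 0.01], [0, 0, 0.03]]
    - [[0.02, 0.16, 0.01], [0, 0, 0.06]]
    - [[0.03, 0.25, 0.01], [0, 0, 0.09]]
    - [[0.05, 0.34, 0.01], [0, 0, 0.12]]
    - [[0.06, 0.43, 0.01], [0, 0, 0.15]]
    - [[0.06, 0.52, 0.01], [0, 0, 0.181]]
    - [[0.06, 0.61, 0.01], [0, 0, 0.181]]
    - [[0.06, 0.68, 0.01], [0, 0, 0.181]]

```text
time: 10.33
position: [503.8, -10.7, 458.0]
tool_rot: [-3.135, -0.002, 1.552]
contact_force: [-0.2, 0.5, -1.9]
grip_width: 0.156
gripper_force: 60.6
```

Call:
step_arm:
  moves:
    - [[0.02, 0.07, 0], [0, 0, 0]]
    - [[0.04, 0.13, 0], [0, 0, 0]]
    - [[0.06, 0.18, 0], [0, 0, 0]]
    - [[0.06, 0.19, 0], [0, 0, 0]]
    - [[0.06, 0.19, 0], [0, 0, 0]]
    - [[0.06, 0.19, 0], [0, 0, 0]]
    - [[0.06, 0.19, 0], [0, 0, 0]]
    - [[0.06, 0.19, 0], [0, 0, 0]]

```text
time: 11.0
position: [528.5, 61.8, 460.4]
tool_rot: [-3.14, 0.001, 1.55]
contact_force: [0.6, 0.5, -2.4]
grip_width: 0.151
gripper_force: 60.6
```

Run:
```python
from cell import bot, imaging
import cv2,numpy as np
from h import *
s=bot.state(); print(s["position"],s["tool_rot"])
w=imaging.capture("wrist"); c=imaging.capture("scene")
im=np.hstack([cv2.resize(w["img"],(400,300)),cv2.resize(c["img"][120:360,200:460],(400,369))[:300]]); cv2.imwrite("pics/a4.png",im[:,:,::-1])
p,ok=wcloud(s,w); 
m=mask(w["img"],(20,90,60),(34,255,255))>0
q=p[m&ok&(p[...,2]>200)&(p[...,2]<240)]; print("yel",len(q),q.mean(0),q.min(0),q.max(0))
q=p[ok&(p[...,2]>218)&(p[...,2]<235)&(p[...,0]>590)&(p[...,0]<650)&(abs(p[...,1]-60)<110)]; print("rail",len(q),q.mean(0),np.polyfit(q[:,1],q[:,0],1) if len(q)>10 else 0, np.percentile(q[:,0],[2,98]))
print("y scene",blobs(mask(c["img"],(20,90,60),(34,255,255)),(200,190,400,260),222,c))
```

```text
[528.54712673  61.80004117 460.3970457 ] [-3.14006054e+00  5.23772873e-04  1.54989078e+00]
yel 2353 [621.61680602  61.78095574 224.16426472] [615.24976813  24.89918853 217.69712828] [630.38786476  95.46744856 227.49948413]
rail 6098 [622.16769223  85.37300744 223.73845232] [1.99883550e-02 6.20461226e+02] [615.94926776 630.1102876 ]
y scene [(171, [332.1, 233.7], [623.4, 62.7, 222.0])]
```

View pics/a4.png

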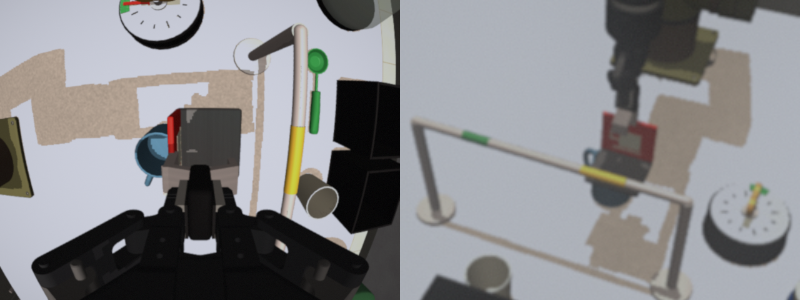

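The sign hangs square, in front of the yellow band (at about (296,150) in the left half), with the rail at mid-height between lip and foot. Moving it in.

Call:
step_arm:
  moves:
    - [[0.04, 0, 0], [0, 0, 0]]
    - [[0.08, 0, 0], [0, 0, 0]]
    - [[0.12, 0, 0], [0, 0, 0]]
    - [[0.16, 0, 0], [0, 0, 0]]
    - [[0.2, 0, 0], [0, 0, 0]]
    - [[0.233, 0, 0], [0, 0, 0]]
    - [[0.233, 0, 0], [0, 0, 0]]
    - [[0.233, 0, 0], [0, 0, 0]]

```text
time: 11.77
position: [622.3, 62.1, 460.7]
tool_rot: [-3.141, 0.0, 1.55]
contact_force: [-0.6, -0.3, -2.9]
grip_width: 0.15
gripper_force: 60.6
```

Call:
step_arm:
  moves:
    - [[0, 0, 0], [0, 0, 0]]

```text
time: 11.85
position: [621.4, 62.3, 460.9]
tool_rot: [-3.14, 0.0, 1.551]
contact_force: [0.5, 0.3, -1.6]
grip_width: 0.151
gripper_force: 60.6
```

Call:
step_arm:
  moves:
    - [[0, 0, -0.03], [0, 0, 0]]
    - [[0, 0, -0.06], [0, 0, 0]]
    - [[0, 0, -0.08], [0, 0, 0]]
    - [[0, 0, -0.09], [0, 0, 0]]
    - [[0, 0, -0.1], [0, 0, 0]]
    - [[0, 0, -0.104], [0, 0, 0]]
    - [[0, 0, -0.104], [0, 0, 0]]
    - [[0, 0, -0.104], [0, 0, 0]]

```text
time: 12.52
position: [622.2, 62.8, 419.9]
tool_rot: [3.141, -0.0, 1.551]
contact_force: [0.0, 0.4, -2.5]
grip_width: 0.154
gripper_force: 60.6
```

Call:
step_arm:
  moves:
    - [[0, 0, -0.002], [0, 0, 0]]
    - [[0, 0, -0.004], [0, 0, 0]]
    - [[0, 0, -0.004], [0, 0, 0]]

```text
time: 12.77
position: [622.2, 62.8, 418.0]
tool_rot: [3.141, -0.0, 1.551]
contact_force: [-0.2, -0.2, -2.6]
grip_width: 0.153
gripper_force: 60.6
```

Call:
step_arm:
  moves:
    - [[0, 0, -0.002], [0, 0, 0]]
    - [[0, 0, -0.004], [0, 0, 0]]
    - [[0, 0, -0.004], [0, 0, 0]]
    - [[0, 0, -0.004], [0, 0, 0]]

```text
time: 13.1
position: [622.5, 62.8, 417.1]
tool_rot: [3.14, -0.0, 1.551]
contact_force: [1.0, -0.2, 2.3]
grip_width: 0.153
gripper_force: 61.3
```

Contact: the sign now rests on the rail. Sliding it along to the green band.

Call:
step_arm:
  moves:
    - [[0, -0.02, 0], [0, 0, 0]]
    - [[-0.001, -0.055, 0], [0, 0, 0]]
    - [[-0.002, -0.09, 0], [0, 0, 0]]
    - [[-0.0025, -0.125, 0], [0, 0, 0]]
    - [[-0.003, -0.16, 0], [0, 0, 0]]
    - [[-0.004, -0.195, 0], [0, 0, 0]]
    - [[-0.0045, -0.23, 0], [0, 0, 0]]
    - [[-0.005, -0.26, 0], [0, 0, 0]]

```text
time: 13.77
position: [620.5, -43.0, 417.0]
tool_rot: [3.139, -0.0, 1.55]
contact_force: [3.3, 3.9, 5.6]
grip_width: 0.154
gripper_force: 61.8
```

Call:
step_arm:
  moves:
    - [[0, -0.03, 0.001], [0, 0, 0]]
    - [[-0.001, -0.065, 0.001], [0, 0, 0]]
    - [[-0.001, -0.1, 0.001], [0, 0, 0]]
    - [[-0.0015, -0.135, 0.001], [0, 0, 0]]
    - [[-0.002, -0.17, 0.001], [0, 0, 0]]
    - [[-0.0025, -0.205, 0.001], [0, 0, 0]]
    - [[-0.003, -0.235, 0.001], [0, 0, 0]]
    - [[-0.003, -0.26, 0.001], [0, 0, 0]]

```text
time: 14.43
position: [618.8, -146.6, 417.0]
tool_rot: [3.141, -0.001, 1.55]
contact_force: [3.0, 3.6, 4.1]
grip_width: 0.157
gripper_force: 61.7
```

Call:
step_arm:
  moves:
    - [[0, 0, 0], [0, 0, 0]]
    - [[0, 0, 0], [0, 0, 0]]

```text
time: 14.6
position: [618.9, -147.9, 417.0]
tool_rot: [3.141, 0.004, 1.55]
contact_force: [2.4, -3.6, 4.2]
grip_width: 0.158
gripper_force: 61.8
```

Run:
```python
from cell import bot, imaging
import cv2,numpy as np
from h import *
s=bot.state(); print(s["position"],s["tool_rot"],s["contact_force"])
w=imaging.capture("wrist"); c=imaging.capture("scene")
im=np.hstack([cv2.resize(w["img"],(400,300)),cv2.resize(c["img"][120:300,180:420],(400,300))]); cv2.imwrite("pics/a5.png",im[:,:,::-1])
p,ok=wcloud(s,w); g=mask(w["img"],(40,80,40),(85,255,255))>0
q=p[g&ok&(p[...,2]>205)&(p[...,2]<240)]; print("green",len(q),q.min(0) if len(q) else 0,q.max(0) if len(q) else 0)
print(blobs(mask(c["img"],(40,80,40),(85,255,255)),(200,190,300,250),222,c))
```

```text
[ 618.86661658 -147.85982211  416.982899  ] [3.14088444 0.00411837 1.54959957] [ 2.38274095 -3.62185219  4.23660254]
green 5072 [ 612.97544057 -353.70859258  205.00765633] [ 910.12072009 -124.51194116  233.42175775]
[]
```

View pics/a5.png

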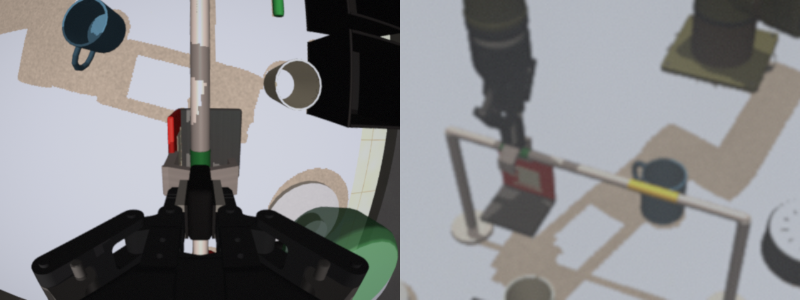

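The hook sits on the rail at the green band, whose near edge is at (200,157) in the left half. Releasing it.

Call:
step_arm:
  moves:
    - [[0, 0, 0.001], [0, 0, 0]]
    - [[0, 0, 0.0015], [0, 0, 0]]
    - [[0, 0, 0.0015], [0, 0, 0]]

```text
time: 14.95
position: [618.8, -145.6, 417.2]
tool_rot: [-3.141, 0.001, 1.551]
contact_force: [3.5, -2.9, 3.4]
grip_width: 0.158
gripper_force: 61.6
```

Call:
step_arm:
  moves:
    - [[0, 0, 0], [0, 0, 0]]
    - [[0, 0, 0], [0, 0, 0]]
    - [[0, 0, 0], [0, 0, 0]]
    - [[0, 0, 0], [0, 0, 0]]
    - [[0, 0, 0], [0, 0, 0]]
    - [[0, 0, 0], [0, 0, 0]]
    - [[0, 0, 0], [0, 0, 0]]
  grip: 1

```text
time: 15.53
position: [618.8, -145.0, 417.1]
tool_rot: [-3.141, -0.0, 1.551]
contact_force: [-0.2, -0.0, 0.4]
grip_width: 0.995
gripper_force: 0.0
```

Call:
step_arm:
  moves:
    - [[0, 0, 0.05], [0, 0, 0]]
    - [[0, 0, 0.1], [0, 0, 0]]
    - [[0, 0, 0.2], [0, 0, 0]]
    - [[0, 0, 0.25], [0, 0, 0]]
    - [[-0.1, 0, 0.25], [0, 0, 0]]
    - [[-0.2, 0, 0.25], [0, 0, 0]]
    - [[-0.25, 0, 0.25], [0, 0, 0]]
    - [[-0.25, 0, 0.25], [0, 0, 0]]

```text
time: 16.2
position: [514.7, -144.6, 518.2]
tool_rot: [-3.14, 0.0, 1.55]
contact_force: [-0.1, 0.0, -0.9]
grip_width: 0.997
gripper_force: 0.0
```

Run:
```python
from cell import bot, imaging
import cv2,numpy as np
s=bot.state(); print(s["position"],s["contact_force"],s["time"])
t=imaging.capture("top"); c=imaging.capture("scene")
im=np.hstack([cv2.resize(t["img"][160:360,100:500],(400,200)),cv2.resize(c["img"][120:300,180:420],(400,200))]); im=np.vstack([im,cv2.resize(c["img"][120:320,160:560],(800,400))]);cv2.imwrite("pics/a6.png",im[:,:,::-1])
```

```text
[ 514.68704469 -144.64408038  518.20805135] [-0.14860325  0.04406959 -0.86322681] 16.2
```

View pics/a6.png

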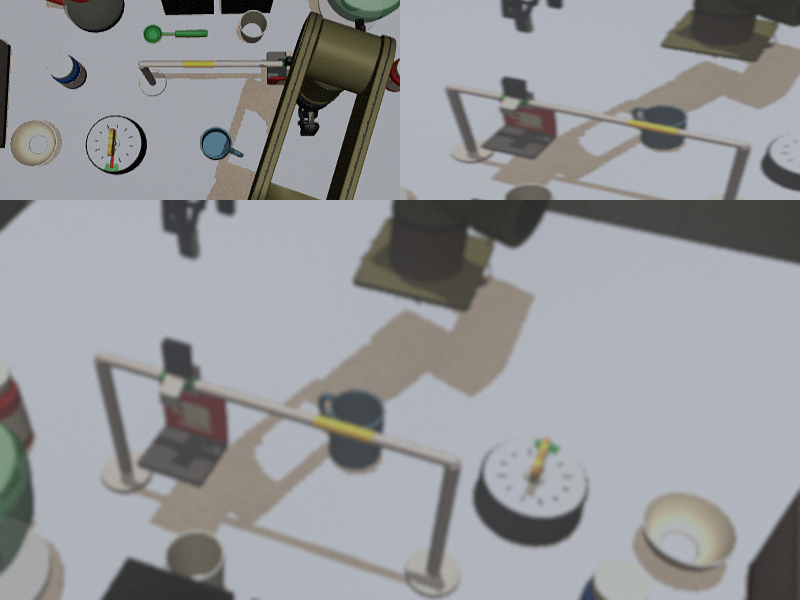

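The sign hangs on the rail with green showing on both sides of its hook at (178,380). The pointer is still in the green sector, and the bystanders haven't moved. I'll let it settle for a moment, then hand in.

Call:
step_arm:
  moves:
    - [[0, 0, 0], [0, 0, 0]]
    - [[0, 0, 0], [0, 0, 0]]
    - [[0, 0, 0], [0, 0, 0]]
    - [[0, 0, 0], [0, 0, 0]]
    - [[0, 0, 0], [0, 0, 0]]
    - [[0, 0, 0], [0, 0, 0]]
    - [[0, 0, 0], [0, 0, 0]]
    - [[0, 0, 0], [0, 0, 0]]

```text
time: 16.97
position: [519.0, -145.2, 517.2]
tool_rot: [-3.141, -0.0, 1.551]
contact_force: [-0.5, -0.6, -1.1]
grip_width: 0.998
gripper_force: 0.0
```

```bash
python3 -c "
from cell import order
print(order.job_done())"
```

```text
the job is handed in; nothing more can be done
None
```

I handed the job in at about 17 s: the timer's pointer is in the green sector, and the cup sign was hooked on at the yellow band, slid along and left hanging at the green band, though no verdict came back.

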